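# Post a returned balm through the spring flap of the returns box

### The job

An opened balm has come back from a customer: the small flat carton lying on the landing ledge of the wooden returns box. Without picking it up or pinching it, slide it into line with the mouth if it lies off to one side, push the spring flap open with one finger and hold it open while the other finger pushes the carton over the edge of the ledge; let go of the flap only when the carton has dropped right through, so that the flap falls shut behind it. Do not use the carton to shove the flap open, and leave the other goods where they are.

Things in the scene. Friction and masses are not known exactly. Their poses are not given: they have to be found in the camera images.
- returns_box: Wooden counter-top box, fixed: 286 mm deep (x -121 to +165), 190 mm wide (y), 180 mm high. Origin: on the counter, straight below the middle of the inner edge of its landing ledge; +x points level into the box, z up. Hollow: its floor is 124 mm below the ledge. A wooden bridge, 40 mm above the ledge, closes the top behind the flap's hinge.
- mouth_edge (a point): Middle of the ledge's inner edge, at its top surface, 140 mm above the counter; axes as the box. The ledge is flat, x -121 to 0, y -95 to +95, no rims, open on three sides. At x = 0 it ends in the mouth, 100 mm wide (y -50 to +50) between two solid wooden shoulders (x 0 to 165, |y| 50 to 95) with upright fronts and tops 40 mm above the ledge; nothing is above them.
- hinge_line (a point): Middle of the flap's hinge axis, fixed to the box: 100 mm in +x from mouth_edge and 36 mm above the ledge; the axis runs along the box's y. The flap is an aluminium plate, 95 mm wide, 103 mm long from hinge to lip, 3 mm thick, hinged along its far, upper edge and filling the mouth.
- flap (a joint): Flap angle. 0 = shut, sloping down 19 degrees from the hinge to the ledge. Positive (to 1.2 rad) = lip swung down and inward; at 1.2 it hangs almost plumb. A spring shuts it: 0.15 N m plus 0.15 N m/rad (1.5 N at the lip, up to 9 N near the hinge). A finger at ledge height moving in +x opens it wider the nearer it comes to the hinge. The carton's weight alone does not open it.
- flap_lip (a point): Middle of the flap's free lower edge; moves with the flap. Shut, it is 3 mm beyond the ledge's edge and 2 mm above the ledge.
- balm_box: The returned balm: sage-green flat square carton, 50 x 50 x 22 mm high, 35 to 70 g, lying flat on the ledge. Origin: centre of its underside; z up, x and y along its sides.
- round_tin: Bystander, loose: floral-printed round tin, 74 mm across, 32 mm high. Origin: centre of its underside.
- soap_box: Bystander, loose: pale flat soap carton 56 x 78 x 26 mm. Origin: centre of its underside.
- floral_tin: Bystander, loose: floral-printed rectangular tin, 62 x 118 x 82 mm high. Origin: centre of its underside.
- hive_carton: Bystander, loose: plain lilac upright carton, 40 x 46 x 105 mm high. Origin: centre of its underside.
- kraft_carton: Bystander, loose: plain brown upright carton, 55 x 60 x 98 mm high. Origin: centre of its underside.
- floral_tube: Bystander, loose: tube standing on its cap, 38 x 58 x 129 mm high. Origin: centre of its underside.

How it is judged:
On the way, in this order (a step that is already met when the one before it is completed fails the run):
1. a finger pushes the flap open while the carton still lies on the ledge (value of joint flap above 0.15 rad and contact force between the fingers and flap above 0.2 N and z of balm_box in the frame of mouth_edge above -0.006 m and x of balm_box in the frame of mouth_edge below 0.01 m), for 0.1 s.
2. the carton goes down through the mouth while a finger still holds the flap open (value of joint flap above 0.3 rad and contact force between the fingers and flap above 0.2 N and z of balm_box in the frame of mouth_edge below -0.04 m), for 0.1 s.
At the end, for the whole second after the job is handed in: The balm carton lies at rest inside the returns box (its underside centre more than 60 mm below the ledge, within the box's walls) and the flap is shut again (under 0.06 rad) (x of balm_box in the frame of mouth_edge between -0.095 and 0.155 m and y of balm_box in the frame of mouth_edge between -0.085 and 0.085 m and z of balm_box in the frame of mouth_edge below -0.06 m and value of joint flap below 0.06 rad and linear speed of balm_box below 0.02 m/s); the robot touches nothing.
It fails at once if the carton is lifted more than 20 mm off the ledge (z of balm_box in the frame of mouth_edge above 0.02 m).
It fails at once if the carton is pinched or pressed hard (over 15 N from the fingers) (contact force between the fingers and balm_box above 15 N).
It fails at once if the carton itself shoves the flap (over 1.2 N while on the ledge, with no finger on the flap) (contact force between balm_box and flap above 1.2 N and contact force between the fingers and flap below 0.05 N and z of balm_box in the frame of mouth_edge above -0.01 m).
It fails at once if a bystander is moved more than 20 mm (distance of any of round_tin, soap_box, floral_tin, hive_carton, kraft_carton, floral_tube from where it was at the start of the episode above 0.02 m).
It also fails if it takes over 45 s, if anything falls off the work surface, if the arm or the gripper's body presses on something with over 40 N, if the wrist force passes 120 N, or if a joint passes its speed limit or range.

### The arm

A 6-joint arm with a two-finger parallel gripper is mounted at the origin on a cart in front of the work surface, level with it; the furniture and walls round the work are solid. World frame = base frame: x ahead of the robot, y to its left, z up, the work surface at z = 0. Lengths are in m, angles in rad, forces in N, time in s.
With the tool pointing down it reaches from about 0.4 to 0.825 m from the base axis. Payload 7 kg.
Tool frame: the origin (TCP) lies on the front face of the gripper's body, between the roots of the fingers; the fingertips stand 66 mm ahead of it and the grasp point (between the pads) lies 47 mm ahead of it; z points along the fingers, y is the line along which they close (so a half turn about z gives the same grasp; the last joint's range is limited). The gripper opens to 88 mm and grips with 3 to 60 N. Pads are 19 mm wide; open, the fingers measure 130 mm over their backs; the gripper's body (78 mm by 193 mm) begins 47 mm behind the grasp point.
Start: joints at [1.503, 0.359, 0.012, 0, -1.224, -0.288], TCP at [0.235, 0.633, 0.292] pointing down, gripper open.
Joint ranges: [-3.07, 3.07], [-1.43, 2.12], [-1.02, 1.25], [-3.03, 1.67], [-3.05, -0], [-3.03, 3.03]. Speed limits (rad/s): [2.39, 2.39, 3.01, 3.14, 3.14, 3.14].

### API

Orientations are given as [roll, pitch, yaw] about the fixed x, y, z axes, in that order (R = Rz(yaw) Ry(pitch) Rx(roll)).
In Python, from rig import telemetry, imaging, workorder gives the robot as it stands.
- The arm moves only by the tool move_arm, never from a script. Its argument "targets" is one flat list of numbers, 7 for each row, row after row: the shift along the tool's x, y, z in mm, then the turn, a rotation vector about the tool's x, y, z in degrees, then the finger opening in mm, from 0 to 87.6. A call has 1 to 12 rows; each row shifts and turns the commanded pose from where the row before left it, along the tool's axes as they then stand; what a row does not reach is not made up. A row lasts 1/8 s, in which the tool goes at most 62.5 mm and 10.7 degrees, less where a joint would pass 70% of its speed; a pose out of reach is approached as far as the arm can. A call with a gripper value outside its range is refused whole. The fingers move at their own pace and stop on an object; "grip_force" is the grip in N (left out, the last holds). Time passes only in rows, so rows that do not move let the fingers close. It gives the time, the measured TCP pose, the force, the opening and the grip force at its end, in the units of the state.
- telemetry.get_state(): the state, without advancing time (a new reading comes with each control period).
- imaging.camera(name): name is "side" or "top" or "wrist"; returns a dict with "frame" (400x640x3 uint8, blue, green, red), "z_map" (400x640 float32, m along the optical axis (not along the pixel's ray), 0 where there is no reading), "mtx" (3x3 intrinsics, pixels), "xyz" and "attitude" of the camera in the world. Camera axes: x right, y down, z forward; pixel columns grow to the right and rows downward; lengths in m; the calibration is good to about 2 mm. A picture is of the moment at which its call begins.
- workorder.finish_job(): hands the job in; it is judged then, once.
The state is a dict: "time": time; "joint_positions": joint angles; "qd": joint speeds; "effort": joint torques, N m; "ee_pos": TCP position; "orientation": TCP orientation; "force": force on the tool from outside, world axes, zero at the start; "torque": the same for the moment, N m; "gripper_width": finger opening in m; "gripper_force": force on a finger pad.
Only numpy, scipy, OpenCV 4.12 (cv2) and the standard library are available. Lean on these libraries where they do the work, as an engineer would, in place of code of your own. Each camera call takes 0.05 s, during which the arm holds its last target. There are 200 camera calls.

## Working session

There is one attempt and no reset: what is moved stays moved. The work goes in short steps, Python scripts to look and compute and a tool call to move; the robot and the scene stay as the last step left them, time stands still between calls to the robot, and variables do not carry over. Pictures are saved under pics/ and viewed, at most 10 in all, crops included, and the job is handed in when it is done.

Besides the shell and the picture viewer there is one more tool, called after "Emit:" as a command line: name --argument value ..., lists and objects as JSON in quotes. move_arm: Moves the arm, as the interface text tells. Its arguments: {"type":"object","properties":{"targets":{"type":"array"},"grip_force":{"type":"number"}},"required":["targets"]}

```bash
mkdir -p pics
cat > h.py <<'E'
import numpy as np,cv2
from scipy.spatial.transform import Rotation as R
from rig import telemetry,imaging,workorder
def cam(n):
    c=imaging.camera(n); A=np.array(c["attitude"],float)
    c["R"]=A if A.shape==(3,3) else R.from_euler('xyz',A).as_matrix()
    c["xyz"]=np.array(c["xyz"],float); return c
def pts(c):
    z=c["z_map"]; v,u=np.mgrid[:z.shape[0],:z.shape[1]]; K=c["mtx"]
    P=np.stack([(u-K[0][2])/K[0][0]*z,(v-K[1][2])/K[1][1]*z,z],-1)
    return P@c["R"].T+c["xyz"]
def state():
    s=telemetry.get_state(); return s
E
python3 - <<'E'
from h import *
ims=[]
for n in("side","top"):
    c=cam(n); P=pts(c); np.savez(n+".npz",P=P,f=c["frame"],K=c["mtx"],R=c["R"],t=c["xyz"]); cv2.imwrite(f"pics/{n}0.png",c["frame"])
    print(n,c["xyz"],c["attitude"],np.array(c["mtx"]).tolist())
s=state();print(s)
E
```

```text
side [ 0.13648803 -0.87113212  0.67148943] [-2.09367674  0.00541819 -0.51283109] [[374.252816038586, 0.0, 320.2569397473392], [0.0, 374.252816038586, 204.17340857165965], [0.0, 0.0, 1.0]]
top [0.10702794 0.14582052 1.38827421] [-2.75793733 -0.01075364 -1.94792185] [[441.56593349189694, 0.0, 322.2428569661804], [0.0, 441.56593349189694, 197.56009993950045], [0.0, 0.0, 1.0]]
{'time': 0.1, 'joint_positions': array([ 1.50313498e+00,  3.59346607e-01,  1.11235821e-02, -2.97800881e-04,
       -1.22406513e+00, -2.88069189e-01]), 'qd': array([ 0.00118418, -0.00059293,  0.00275424,  0.0012783 , -0.00063812,
       -0.0009047 ]), 'effort': array([-1.12564299e-03, -5.84161949e+01,  2.93751526e+01,  7.01543123e+00,
        1.01447999e-02, -4.68070357e-05]), 'ee_pos': array([0.23500715, 0.63240792, 0.29128624]), 'orientation': array([ 3.14008276e+00, -1.55441143e-04, -3.55831829e-01]), 'force': array([ 0.39727586,  0.15763877, -0.68246899]), 'torque': array([-0.01286344, -0.0088373 , -0.05243337]), 'gripper_force': 0.0, 'gripper_width': 0.08766710808684683}
```

View pics/side0.png

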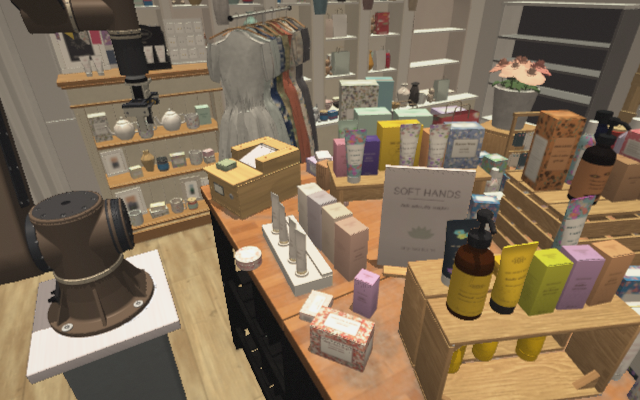

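View pics/top0.png

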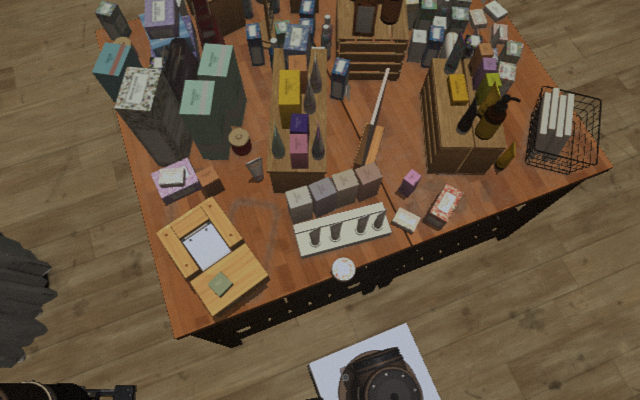

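The side view shows the returns box near (255,175) with the green carton at (228,163). In the top view the ledge is near (235,275), the carton at (220,284) and the pale flap at (205,245), and the space around the box is free.

Run:
```python
from h import *
d=np.load("top.npz");P=d["P"];f=d["f"]
m=np.zeros((400,640),bool);m[190:320,150:275]=1
z=P[...,2]
for a,b,n in((.133,.147,"ledge"),(.172,.188,"tops"),(.153,.171,"mid")):
    k=m&(z>a)&(z<b); q=P[k]; r=cv2.minAreaRect(q[:,:2].astype(np.float32)); print(n,k.sum(),q.mean(0),r,cv2.boxPoints(r).round(3).tolist())
hsv=cv2.cvtColor(f,cv2.COLOR_BGR2HSV)
print(hsv[284,220],hsv[275,240])
g=m&(hsv[...,0]>32)&(hsv[...,0]<90)&(hsv[...,1]>40)&(z>.12)
n,l,s,cc=cv2.connectedComponentsWithStats(g.astype(np.uint8))
for i in range(1,n):
    if s[i,4]>40:
        k=(l==i); q=P[k];k2=q[q[:,2]>.155]; print(s[i],q.mean(0),cv2.minAreaRect(k2[:,:2].astype(np.float32)) if len(k2)>5 else 0, k2[:,2].mean())
x0,y0=140,180
cv2.imwrite("pics/top0c.png",cv2.resize(f[180:330,140:300],None,fx=4,fy=4,interpolation=cv2.INTER_CUBIC))
d=np.load("side.npz");P=d["P"]; z=P[...,2]
m=np.zeros((400,640),bool);m[125:220,200:310]=1
for a,b,n in((.133,.147,"ledge"),(.172,.188,"tops")):
    k=m&(z>a)&(z<b); q=P[k]; r=cv2.minAreaRect(q[:,:2].astype(np.float32)); print(n,k.sum(),r,cv2.boxPoints(r).round(3).tolist())
```

```text
ledge 2664 [0.44140253 0.28324661 0.14071111] ((0.4892817735671997, 0.29857492446899414), (0.22821375727653503, 0.18989641964435577), 15.985010147094727) [[0.3529999852180481, 0.3580000102519989], [0.4059999883174896, 0.17599999904632568], [0.625, 0.23899999260902405], [0.5730000138282776, 0.42100000381469727]]
tops 2731 [0.5867011  0.3286094  0.18003665] ((0.5758389234542847, 0.32350996136665344), (0.16899600625038147, 0.19031795859336853), 15.740840911865234) [[0.4690000116825104, 0.3919999897480011], [0.5199999809265137, 0.20900000631809235], [0.6830000281333923, 0.2549999952316284], [0.6309999823570251, 0.43799999356269836]]
mid 1085 [0.50603991 0.31373878 0.16202736] ((0.5163582563400269, 0.3153805732727051), (0.20388835668563843, 0.17336854338645935), 38.3220100402832) [[0.382999986410141, 0.3199999928474426], [0.49000000953674316, 0.18400000035762787], [0.6499999761581421, 0.3109999895095825], [0.5429999828338623, 0.44699999690055847]]
[ 33  61 130] [ 20 125 173]
[208 273  24  23 280] [0.4261613  0.31040606 0.16252658] ((0.4266299307346344, 0.3102855086326599), (0.048430513590574265, 0.04558547958731651), 26.77748680114746) 0.16252658416384946
ledge 1117 ((0.5517255067825317, 0.17769719660282135), (0.28757911920547485, 0.4546056091785431), 14.754630088806152) [[0.35499998927116394, 0.3610000014305115], [0.47099998593330383, -0.07900000363588333], [0.7490000128746033, -0.004999999888241291], [0.6330000162124634, 0.4339999854564667]]
tops 826 ((0.5774002075195312, 0.320153146982193), (0.16758224368095398, 0.19425880908966064), 15.680875778198242) [[0.4699999988079071, 0.39100000262260437], [0.5230000019073486, 0.20399999618530273], [0.6840000152587891, 0.24899999797344208], [0.6320000290870667, 0.4359999895095825]]
```

View pics/top0c.png

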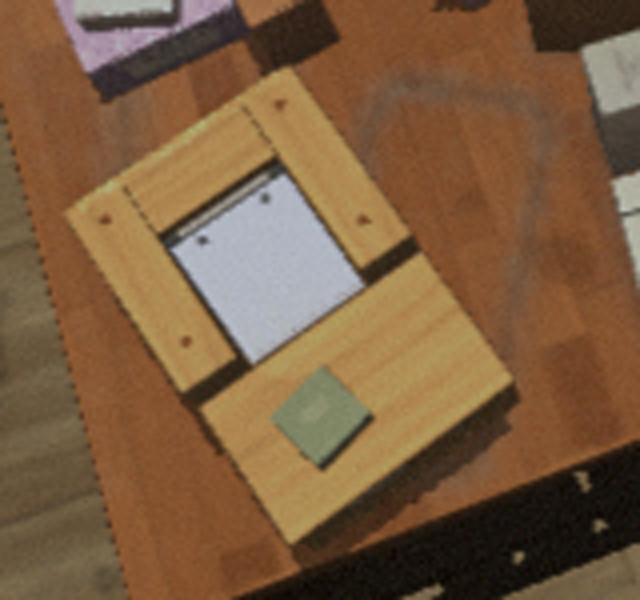

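The box yaw is about 15.8° and mouth_edge is at about (0.496, 0.300). In the box frame the carton sits at (-64, +29) mm, turned about 10°. All heights match the given sizes. I'll use the closed fingers as a flat pusher on the carton's +y side. First I turn the tool so its y axis lies along box -x, then travel.

Emit:
move_arm --targets '[0, 0, 0, 0, 0, 9, 0, 0, 0, 0, 0, 0, 9, 0, 0, 0, 0, 0, 0, 9, 0, 0, 0, 0, 0, 0, 9, 0, 0, 0, 0, 0, 0, 9, 0, 0, 0, 0, 0, 0, 8.8, 0, 50, -16, 0, 0, 0, 0, 0, 50, -16, 0, 0, 0, 0, 0, 50, -16, 0, 0, 0, 0, 0, 50, -16, 0, 0, 0, 0, 0, 50, -16, 0, 0, 0, 0, 0, 50, -16, 0, 0, 0, 0, 0]'

```text
time: 1.6
ee_pos: [0.4098, 0.3686, 0.292]
orientation: [3.141, -0.0, -1.295]
force: [0.9, 0.5, 1.0]
gripper_width: -0.0003
gripper_force: 0.0
```

```bash
cat >> h.py <<'E'
O=np.array([.496,.300]);th=np.radians(15.8);B=np.array([[np.cos(th),np.sin(th)],[-np.sin(th),np.cos(th)]])
def tobox(p): p=np.asarray(p); return (p[...,:2]-O)@B.T
def carton(c):
    P=pts(c);h=cv2.cvtColor(c["frame"],cv2.COLOR_BGR2HSV)
    b=tobox(P); k=(h[...,0]>27)&(h[...,0]<90)&(h[...,1]>35)&(P[...,2]>.156)&(P[...,2]<.169)&(b[...,0]>-.13)&(b[...,0]<.05)&(abs(b[...,1])<.1)
    k=cv2.morphologyEx(k.astype(np.uint8),cv2.MORPH_OPEN,np.ones((3,3)))>0
    if k.sum()<20: return k.sum()
    q=b[k]; r=cv2.minAreaRect(q.astype(np.float32)*1000); return k.sum(),r,(q.min(0)*1000).round(1),(q.max(0)*1000).round(1)
E
python3 - <<'E'
from h import *
c=cam("wrist");cv2.imwrite("pics/w1.png",c["frame"]);print(carton(c),carton(cam("top")))
P=pts(c);b=tobox(P);k=(P[...,2]>.172)&(P[...,2]<.188)&(b[...,0]>-.03)&(b[...,0]<.2)&(abs(b[...,1])<.12)
if k.sum(): q=b[k]; print(k.sum(),q.min(0),q.max(0),cv2.minAreaRect(q.astype(np.float32)))
E
```

```text
(np.int64(3935), ((-61.616050720214844, 24.859895706176758), (48.826629638671875, 40.50685501098633), 10.309624671936035), array([-88.4,   1.3]), array([-34.8,  47.8])) (np.int64(291), ((-63.91963195800781, 29.688003540039062), (48.43671798706055, 47.14331817626953), 10.493579864501953), array([-91. ,   3.7]), array([-36.6,  54.7]))
28794 [ 0.0001442  -0.04779086] [0.16301383 0.09630145] ((0.08153749257326126, 0.02423740178346634), (0.14406944811344147, 0.16286657750606537), 89.96540832519531)
```

View pics/w1.png

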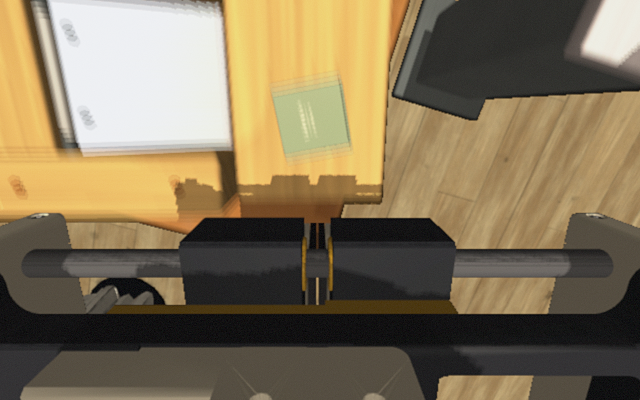

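The wrist view shows the carton at about (312,118), clear of the closed fingers, and the pale flap at about (140,75). It agrees with the top view (-62, 27 mm, 10°). I'll descend beside the carton and slide it into line.

Emit:
move_arm --targets '[0, 0, 30, 0, 0, 0, 0, 0, 0, 30, 0, 0, 0, 0, 0, 0, 19, 0, 0, 0, 0, 10, 0, 0, 0, 0, 0, 0, 10, 0, 0, 0, 0, 0, 0, 8, 0, 0, 0, 0, 0, 0, 7, 0, 0, 0, 0, 0, 0, 6, 0, 0, 0, 0, 0, 0, 5, 0, 0, 0, 0, 0, 0, 5, 0, 0, 0, 0, 0, 0, 4, 0, 0, 0, 0, 0, 0, 0, 0, 0, 0, 0, 0, 0]'

```text
time: 3.2
ee_pos: [0.4242, 0.3169, 0.213]
orientation: [3.141, -0.0, -1.295]
force: [-1.0, 0.5, -0.8]
gripper_width: 0.0003
gripper_force: 0.0
```

Run:
```python
from h import *
s=state();print(tobox(s["ee_pos"]),s["ee_pos"],s["force"]);print(carton(cam("wrist")),carton(cam("top")),carton(cam("side")))
```

```text
[-0.06443718  0.03582491] [0.42424297 0.3169264  0.21304365] [-0.97492037  0.5162205  -0.81983568]
(np.int64(9224), ((-67.69145202636719, -1.5581626892089844), (52.197940826416016, 49.58010482788086), 89.98639678955078), array([-92.5, -27.7]), array([-42.9,  24.5])) (np.int64(151), ((-67.71862030029297, -14.856535911560059), (24.4919376373291, 50.52634811401367), 88.57646942138672), array([-92.8, -27.1]), array([-42.6,  -2.1])) (np.int64(119), ((-67.86726379394531, -6.388790130615234), (47.99822235107422, 55.55058288574219), 1.3216551542282104), array([-92.2, -34.3]), array([-44.2,  21.4]))
```

The carton is now square and centred at (-68, -1.5). Next I retreat, raise, open the fingers and straddle it, with one finger behind the carton and the other at the flap lip.

Emit:
move_arm --targets '[-15, 0, 0, 0, 0, 0, 0, 0, 0, -45, 0, 0, 0, 0, 0, 0, 0, 0, 0, 0, 87, 26, -6, 0, 0, 0, 0, 87, 26, -6, 0, 0, 0, 0, 87, 0, 0, 0, 0, 0, 0, 87, 0, 0, 0, 0, 0, 0, 87, 0, 0, 0, 0, 0, 0, 87]'

```text
time: 4.35
ee_pos: [0.4456, 0.2856, 0.258]
orientation: [3.141, -0.0, -1.294]
force: [0.8, -0.0, 0.1]
gripper_width: 0.0548
gripper_force: 0.0
```

Run:
```python
from h import *
s=state();print(tobox(s["ee_pos"]),s["ee_pos"],s["gripper_width"]);c=cam("wrist");cv2.imwrite("pics/w2.png",c["frame"]);print(carton(c),carton(cam("top")),carton(cam("side")))
```

```text
[-5.24031075e-02 -9.38975981e-05] [0.44560235 0.28564132 0.25799202] 0.05480539413278817
(np.int64(4770), ((-67.63255310058594, -4.420633316040039), (46.96800994873047, 49.27779769897461), 89.92080688476562), array([-92.3, -27.9]), array([-43. ,  19.1])) 0 (np.int64(118), ((-68.68231964111328, -5.968364715576172), (51.48674774169922, 49.69755554199219), 89.07107543945312), array([-93.8, -31.9]), array([-43.8,  19.8]))
```

View pics/w2.png

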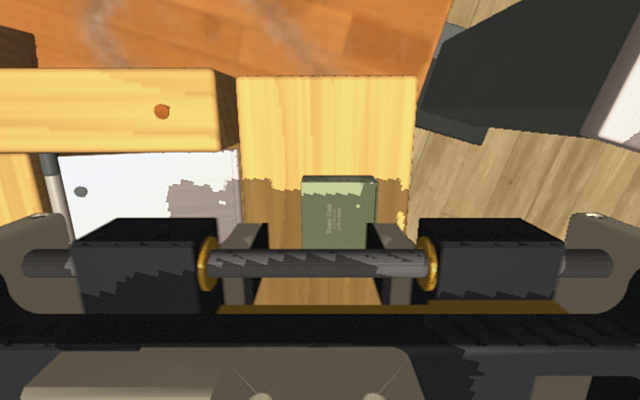

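The carton lies squarely at about (338,213) between the fingers, with the left finger over the flap lip. The fingers are still opening (55 mm), so I wait and then descend.

Emit:
move_arm --targets '[0, 0, 0, 0, 0, 0, 87.6, 0, 0, 0, 0, 0, 0, 87.6, 0, 0, 0, 0, 0, 0, 87.6, 0, 0, 0, 0, 0, 0, 87.6, 0, 0, 0, 0, 0, 0, 87.6, 0, 0, 0, 0, 0, 0, 87.6, 0, 0, 15, 0, 0, 0, 87.6, 0, 0, 15, 0, 0, 0, 87.6, 0, 0, 10, 0, 0, 0, 87.6, 0, 0, 5, 0, 0, 0, 87.6, 0, 0, 0, 0, 0, 0, 87.6]'

```text
time: 5.88
ee_pos: [0.4459, 0.2849, 0.2127]
orientation: [3.141, -0.001, -1.295]
force: [-0.8, -0.1, 0.3]
gripper_width: 0.0876
gripper_force: 0.0
```

Run:
```python
from h import *
s=state();print(tobox(s["ee_pos"]),s["ee_pos"],s["gripper_width"],s["force"]);c=cam("wrist");print(carton(c),carton(cam("side")))
```

```text
[-0.05237482 -0.00090941] [0.44585162 0.28486432 0.21272148] 0.087618850450985 [-0.79632415 -0.13854865  0.31515698]
(np.int64(5864), ((-67.72261047363281, -2.985811233520508), (50.15984344482422, 49.298362731933594), 89.97332763671875), array([-92.4, -28.1]), array([-43.1,  22.1])) (np.int64(100), ((-68.370849609375, -7.158319473266602), (53.664432525634766, 48.600341796875), 89.44152069091797), array([-92.8, -33.8]), array([-43.9,  19.6]))
```

Straddled without contact. I push forward: the lead finger opens the flap while the rear finger brings the carton along.

Emit:
move_arm --targets '[0, -8, 0, 0, 0, 0, 87.6, 0, -8, 0, 0, 0, 0, 87.6, 0, -8, 0, 0, 0, 0, 87.6, 0, -8, 0, 0, 0, 0, 87.6, 0, -8, 0, 0, 0, 0, 87.6, 0, -6, 0, 0, 0, 0, 87.6, 0, -6, 0, 0, 0, 0, 87.6, 0, -5, 0, 0, 0, 0, 87.6, 0, 0, 0, 0, 0, 0, 87.6]'

```text
time: 7.1
ee_pos: [0.501, 0.3005, 0.2131]
orientation: [3.142, -0.0, -1.295]
force: [-3.4, -2.3, 1.8]
gripper_width: 0.0874
gripper_force: 1.7
```

Run:
```python
from h import *
s=state();print(tobox(s["ee_pos"]),s["ee_pos"],s["gripper_width"],s["force"]);c=cam("wrist");cv2.imwrite("pics/w3.png",c["frame"]);print(carton(c),carton(cam("side")))
```

```text
[ 0.00497086 -0.00087968] [0.50102258 0.30050702 0.21307748] 0.08742279335157065 [-3.36092396 -2.33854791  1.75522   ]
(np.int64(5848), ((-15.645540237426758, -3.222442626953125), (50.19969940185547, 51.314544677734375), 89.988037109375), array([-41.3, -28.3]), array([10. , 21.9])) (np.int64(89), ((-9.512468338012695, -11.344367980957031), (59.80940246582031, 40.839599609375), 54.38721466064453), array([-40.4, -33.3]), array([ 9.7, 19.1]))
```

View pics/w3.png

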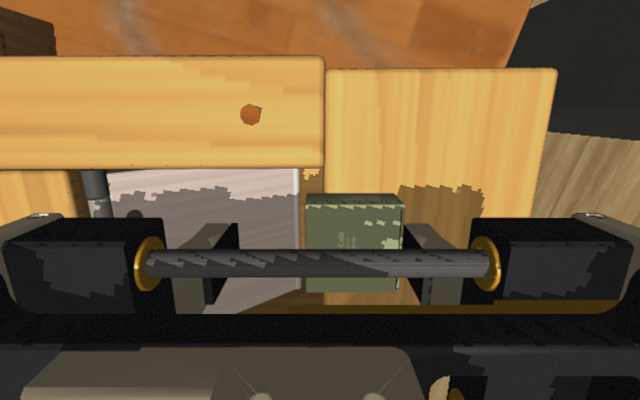

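The flap has swung well down, with its lip at about column 298. The carton at about (352,240) is still on the ledge at x=-16, with the rear finger against it. I continue slowly.

Emit:
move_arm --targets '[0, -5, 0, 0, 0, 0, 87.6, 0, -5, 0, 0, 0, 0, 87.6, 0, -4, 0, 0, 0, 0, 87.6, 0, -4, 0, 0, 0, 0, 87.6, 0, -3, 0, 0, 0, 0, 87.6, 0, 0, 0, 0, 0, 0, 87.6, 0, 0, 0, 0, 0, 0, 87.6]'

```text
time: 8.07
ee_pos: [0.5195, 0.3054, 0.2122]
orientation: [3.138, -0.001, -1.295]
force: [-7.3, -2.5, 0.1]
gripper_width: 0.0876
gripper_force: 3.5
```

Run:
```python
from h import *
s=state();print(tobox(s["ee_pos"]),s["ee_pos"],s["gripper_width"],s["force"],s["gripper_force"]);c=cam("wrist");cv2.imwrite("pics/w4.png",c["frame"]);print(carton(c),carton(cam("side")))
```

```text
[ 0.02404547 -0.00115247] [0.51945078 0.30543817 0.212171  ] 0.08755809589976492 [-7.31972646 -2.51092939  0.08405714] 3.4914910753872164
0 0
```

View pics/w4.png

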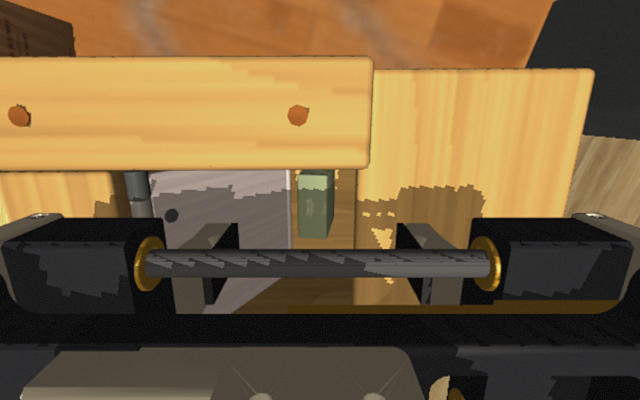

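The carton has tipped through: its narrow face shows at about (315,205) between the flap lip (column 290) and the ledge edge (355). I check its height.

Run:
```python
from h import *
c=cam("wrist");P=pts(c);b=tobox(P)
for v,u in((180,315),(205,315),(225,312),(205,330),(200,345),(195,280)): print(u,v,c["frame"][v,u],(b[v,u]*1000).round(),(P[v,u,2]*1000-140).round())
print(state()["force"])
```

```text
315 180 [114 155 149] [ 24. -12.] -100.0
315 205 [68 94 89] [24. 11.] -99.0
312 225 [ 59 106 139] [27. 40.] -123.0
330 205 [73 97 94] [11. 10.] -96.0
345 200 [ 73 100  94] [-2.  4.] -91.0
280 195 [ 90  96 105] [ 49. -15.] -40.0
[-8.33961656 -1.99322321  1.07228796]
```

The carton is down: its top face is about 100 mm below the ledge, so it lies flat on the floor. I hold briefly, then back out so the flap follows the finger shut, and raise clear.

Emit:
move_arm --targets '[0, 0, 0, 0, 0, 0, 87.6, 0, 0, 0, 0, 0, 0, 87.6, 0, 10, 0, 0, 0, 0, 87.6, 0, 10, 0, 0, 0, 0, 87.6, 0, 12, 0, 0, 0, 0, 87.6, 0, 12, 0, 0, 0, 0, 87.6, 0, 12, 0, 0, 0, 0, 87.6, 0, 12, 0, 0, 0, 0, 87.6, 0, 12, 0, 0, 0, 0, 87.6, 0, 10, 0, 0, 0, 0, 87.6, 0, 0, -40, 0, 0, 0, 87.6, 0, 0, -50, 0, 0, 0, 87.6]'

```text
time: 9.72
ee_pos: [0.4334, 0.2811, 0.3032]
orientation: [3.139, -0.002, -1.295]
force: [1.3, -0.1, 0.3]
gripper_width: 0.0876
gripper_force: 0.0
```

Emit:
move_arm --targets '[-40, 0, -20, 0, 0, 0, 87.6, -40, 0, 0, 0, 0, 0, 87.6, -40, 0, 0, 0, 0, 0, 87.6, 0, 0, 0, 0, 0, 0, 87.6, 0, 0, 0, 0, 0, 0, 87.6]'

```text
time: 10.35
ee_pos: [0.4012, 0.3969, 0.3227]
orientation: [3.141, -0.001, -1.294]
force: [-0.5, 0.3, -0.3]
gripper_width: 0.0874
gripper_force: 0.0
```

Run:
```python
from h import *
s=state();print(s["time"],s["ee_pos"],s["force"]);c=cam("top");P=pts(c);b=tobox(P)
k=(b[...,0]>.02)&(b[...,0]<.085)&(abs(b[...,1])<.035)&(P[...,2]<.2)
q=np.c_[b[k],P[k][:,2]-.14]; print(k.sum(),np.polyfit(q[:,0],q[:,2],1))
cv2.imwrite("pics/t5.png",cv2.resize(c["frame"][180:330,140:300],None,fx=3,fy=3))
```

```text
10.35 [0.40120953 0.39691674 0.32274745] [-0.50688634  0.31865843 -0.30081301]
617 [ 0.45606485 -0.00556234]
```

View pics/t5.png

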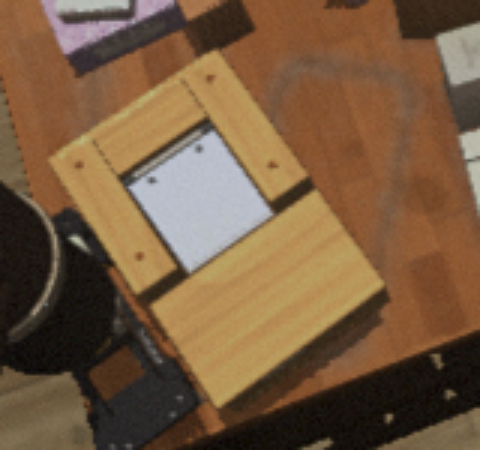

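The ledge is empty and the flap looks shut, around (200,200). The fitted slope is a bit steep, so I compare it with the initial image.

Run:
```python
from h import *
for P in (np.load("top.npz")["P"],pts(cam("top"))):
    b=tobox(P);k=(b[...,0]>.02)&(b[...,0]<.085)&(abs(b[...,1])<.035)&(P[...,2]<.2)
    q=np.c_[b[k],P[k][:,2]-.14]; print(k.sum(),np.polyfit(q[:,0],q[:,2],1), [np.median(q[abs(q[:,0]-x)<.004,2]).round(4) for x in(.02,.04,.06,.08)])
```

```text
626 [ 0.43303736 -0.00470803] [np.float64(0.0109), np.float64(0.0163), np.float64(0.0234), np.float64(0.0309)]
618 [ 0.44067268 -0.00503206] [np.float64(0.0124), np.float64(0.0172), np.float64(0.0237), np.float64(0.0308)]
```

The flap profile matches the initial one, so it is shut. Handing in.

```bash
python3 -c "
from h import *
print(workorder.finish_job())"
```

```text
the job is handed in; nothing more can be done
None
```

The balm carton was slid into line and pushed through the finger-held flap onto the box floor; the flap is shut again, the arm is clear, and the job is handed in (no verdict was returned).

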